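# Fit the service key into the plate carrier's lock knob

## Robot

A 7-joint arm with a two-finger parallel gripper is mounted at the origin on the work surface. World frame = base frame: x ahead of the robot, y to its left, z up, the work surface at z = 0. Lengths are in mm, angles in rad, forces in N, time in s.
With the tool pointing down it reaches from about 350 to 900 mm from the base axis. Payload 19.9 kg.
Tool frame: the origin (TCP) lies on the centre line of the jaws, within the pads' length; the fingertips stand 22 mm ahead of it and the grasp point (between the pads) lies 3 mm ahead of it; z points along the fingers, y is the direction in which the jaws open and shut (so a half turn about z gives the same grasp; the last joint's range is limited). The gripper opens to 94 mm and grips with 3 to 60 N. Pads are 16 mm wide; open, the fingers measure 119 mm over their backs; the gripper's body (75 mm by 177 mm) begins 78 mm behind the grasp point.
Start: joints at [1.113, 0.417, -0.01, 1.614, 0.005, 1.111, -0.053], TCP at [252.444, -571.728, 227.425] pointing down, gripper open.
Joint ranges: [-2.81, 2.81], [-0.39, 2.02], [-1.27, 1.25], [0.06, 2.57], [-1.19, 4.33], [0.19, 2], [-2.82, 2.82]. Speed limits (rad/s): [1.89, 1.89, 2.39, 2.39, 3.01, 3.01, 3.01].

## Interface

Orientations are given as a unit quaternion [x, y, z, w].
In Python, from rig import monitor, optics, ticket, models gives the robot as it stands.
- The arm moves only by the tool jog_arm, never from a script. Its argument "commands" is a list of rows, each a list of 5 numbers: the gripper command: -1 is shut, 1 is fully open, values between are in proportion, then the shift along the tool's x, y, z in units of 0.1 m (1.0 is 0.1 m), then the turn about the tool's z in units of pi/2 rad (1.0 is pi/2 rad). In form: [[grip, x, y, z, roll], ...]. A call has 1 to 5 rows; each row is the pose to reach, as a shift and turn from the pose commanded when the call began, along the tool's axes at that moment; what a row does not reach only later rows make up. A row lasts 1/8 s, in which the tool goes at most 62.5 mm and 10.7 degrees, less where a joint would pass 70% of its speed; a pose out of reach is approached as far as the arm can. A call with a number of a shift or a turn outside -1 to 1 is refused whole. A call with a gripper value outside its range is refused whole. The fingers move at their own pace and stop on an object; "force" is the grip in N (left out, the last holds). Time passes only in rows, so rows that repeat a pose let the fingers close. It gives the time, the measured TCP pose, the force and the opening at its end, in the units of the state.
- monitor.observe(): the state, without advancing time (a new reading comes with each control period).
- optics.camera(name): name is "scene" or "top"; returns a dict with "image" (420x560x3 uint8, red, green, blue), "K" (3x3 intrinsics, pixels), "xyz" and "orientation" of the camera in the world. Camera axes: x right, y down, z forward; pixel columns grow to the right and rows downward; lengths in mm; the calibration is good to about 2 mm. A picture is of the moment at which its call begins. There is no depth.
- ticket.sign_off(): hands the job in, once; it reports no verdict.
Trained networks look in the newest picture that a camera, given by its name, has taken for a name from the list of things; names that differ only in an ending like _2 or _b are one class to them, and where a whole thing is asked for, a point or a joint stands for the part that bears it (a point fixed in the world has none). Each returns a list of dicts, best first, with "confidence" (0 to 1); they miss things now and then, are a little off and sometimes report something else, mostly with a low value. They report only what shows in the picture. A call takes as long as a camera call. They do not tell look-alikes from the thing itself.
- models.spot_in(name, camera): "extent" ([left, top, width, height] in pixels, round what is visible of it).
- models.mark_of(name, camera): "point" ([column, row] in pixels: a listed point, or the origin of a listed thing).
The state is a dict: "time_s": time; "q": joint angles; "qd": joint speeds; "effort": joint torques, N m; "eef_pos": TCP position; "eef_rot": TCP orientation; "contact_force": force on the tool from outside, world axes, zero at the start; "wrist_torque": the same for the moment, N m; "gripper_width": finger opening in mm.
Only numpy, scipy, OpenCV 4.12 (cv2) and the standard library are available. Lean on these libraries where they do the work, as an engineer would, in place of code of your own. Each camera call takes 0.05 s, during which the arm holds its last target. There are 200 camera calls.

## Task

Take the purple key out of the white rack and lower its blade, in the grip and not dropped, into the slot of the purple lock knob on the black plate carrier, so that it is ready to be turned. Leave it standing there by itself, upright and fully home with its collar flat on the knob; leave the grey key in the rack and the microplate in its nest.

Things in the scene. Friction and masses are not known exactly. Their poses are not given: they have to be found in the camera images.
- purple_key: Loose purple key, upright in the white rack: handle 36 (x) by 24 (y) by 64 mm tall with black bands; below it a steel collar 54 mm across, 8 thick; below that a flat steel blade 30 (x) by 8 (y), 24 long. Origin: handle's centre, 40 mm above the collar's underside, 72 above the bench at the start. z up, x along the blade's width; either way round fits. Grip it across y; lift 30 mm to clear.
- lock_slot (a point): Slot of the purple star knob (78 mm across, 32 tall) on the black carrier; a like grey knob stands 140 mm away, and the two change places. Point: centre of the slot's mouth, level with the knob's flat top, 56 mm above the bench; x along the slot, z up. Slot 42 (x) by 20 (y), 32 deep. Key fully home: its origin 40 mm above this point. Its start angle varies and it turns only if firmly twisted.
- grey_key: Bystander: a grey key of the same shape, sizes, origin and axes as the purple one, in the rack's other slot, 90 mm from it along the keys' x (which slot is whose varies). The rack is white, 190 x 76 mm, 32 mm tall, fixed; the keys' collars rest on its top.
- microplate: Bystander: a white 96-well microplate, 86 (x) by 128 (y) by 14 mm tall, lying loose in its nest on the black carrier (260 x 290 mm, 18 thick) behind the two knobs. Origin: centre of its underside, 18 mm above the bench.
Not all that is in view belongs to the job. Leave any red or yellow look-alike of the purple_key alone.

How it is judged:
By the outcome, as a careful person would: the job done as asked, in the order asked, and still so for the second after the job is handed in, with the robot touching nothing.
It also fails if it takes over 38 s, if anything falls off the work surface, if the arm or the gripper's body presses on something with over 40 N, if the wrist force passes 120 N, or if a joint passes its speed limit or range.

## Working session

There is one attempt and no reset: what is moved stays moved. The work goes in short steps, Python scripts to look and compute and a tool call to move; the robot and the scene stay as the last step left them, time stands still between calls to the robot, and variables do not carry over. Pictures are saved under pics/ and viewed, on a budget of 10 in all, crops included, one or two more only if the job needs it, and the job is handed in when it is done.

Besides the shell and the picture viewer there is one more tool, called after "Emit:" by a JSON object that holds its "op" and its "data". jog_arm: Moves the arm, as the interface text tells. Its arguments: {"type":"object","properties":{"commands":{"type":"array","items":{"type":"array","items":{"type":"number","minimum":-1,"maximum":1}}},"force":{"type":"number"}},"required":["commands"]}

```bash
ls; mkdir -p pics
cat > h.py <<'E'
import numpy as np, cv2
from scipy.spatial.transform import Rotation as R
from rig import monitor, optics, ticket, models
def shot(n,f=None):
    c=optics.camera(n)
    if f: cv2.imwrite(f'pics/{f}.png',c['image'][:,:,::-1])
    return c
def toworld(c,uv,z):
    d=R.from_quat(c['orientation']).apply(np.linalg.solve(np.array(c['K']),[uv[0],uv[1],1.]))
    p=np.array(c['xyz']); return p+d*(z-p[2])/d[2]
def topix(c,X):
    p=R.from_quat(c['orientation']).inv().apply(np.atleast_2d(X)-np.array(c['xyz'])); q=p@np.array(c['K']).T; return q[:,:2]/q[:,2:]
E
python3 - <<'E'
from h import *
s=monitor.observe(); print({k:np.round(v,3) for k,v in s.items()})
for n in('scene','top'):
    c=shot(n,n+'0'); print(n,c['xyz'],c['orientation'],c['K'])
    for t,z in(('purple_key',72),('grey_key',72),('lock_slot',56),('microplate',18)):
        for d in models.mark_of(t,n)[:4]: print(t,np.round(d['point'],1),round(d['confidence'],2),np.round(toworld(c,d['point'],z),1))
E
```

```text
pics
{'time_s': np.float64(0.0), 'q': array([ 1.114,  0.418, -0.01 ,  1.614,  0.005,  1.111, -0.053]), 'qd': array([-0.002,  0.001, -0.001, -0.001, -0.002, -0.002,  0.001]), 'effort': array([ 0.0000e+00, -8.5125e+01,  6.3900e-01, -4.2599e+01, -4.9000e-02,
        1.9000e-02,  0.0000e+00]), 'eef_pos': array([ 252.289, -571.431,  226.846]), 'eef_rot': array([ 0.978,  0.206, -0.   , -0.001]), 'contact_force': array([-0.552, -0.375, -0.056]), 'wrist_torque': array([-0.022,  0.017, -0.011]), 'gripper_width': np.float64(94.082)}
scene [1206.27164921  332.62544222  542.23754461] [ 0.49858535  0.72515765 -0.3859355  -0.27679022] [[399.0537168    0.         272.81688617]
 [  0.         399.0537168  217.7633872 ]
 [  0.           0.           1.        ]]
purple_key [346.  240.3] 0.84 [554.8 253.1  72. ]
purple_key [423.6 278.2] 0.8 [615.1 403.8  72. ]
purple_key [345.5 216.1] 0.56 [467.5 233.8  72. ]
grey_key [302.2 238.2] 0.96 [580.4 170.   72. ]
lock_slot [222.6 203.3] 0.66 [495.8 -49.3  56. ]
microplate [166.6 237.1] 0.68 [ 616.  -129.2   18. ]
top [ 424.04803455   84.54813129 1061.21562706] [ 0.71112225 -0.69933216  0.05382104 -0.0484042 ] [[538.61734845   0.         278.65348665]
 [  0.         538.61734845 212.94941498]
 [  0.           0.           1.        ]]
purple_key [179.4 212.2] 0.91 [566.5 262.1  72. ]
purple_key [106.4 191.5] 0.88 [603.  399.4  72. ]
purple_key [193.5 271.5] 0.59 [457.6 231.7  72. ]
grey_key [225.6 199.6] 0.85 [591.6 177.2  72. ]
lock_slot [347.3 251.5] 0.73 [500.  -51.4  56. ]
microplate [379.5 194. ] 0.59 [ 617.3 -120.4   18. ]
```

View pics/top0.png

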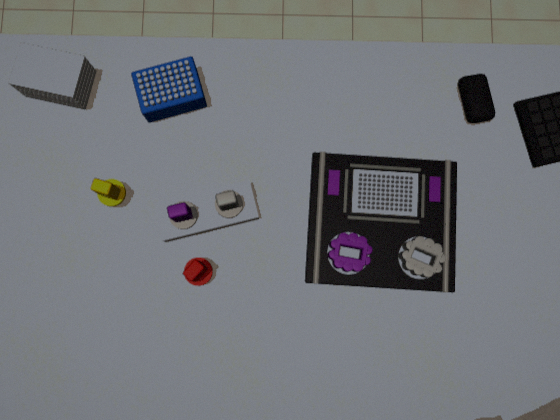

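View pics/scene0.png

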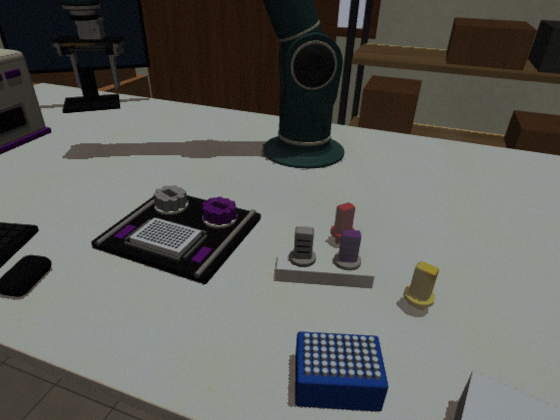

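The top view shows the purple key at about (180,212) and the grey key at (227,200), both in the rack. The purple knob's slot is at (349,252), turned slightly, and there are red and yellow decoys. Next I'll zoom in and fit.

Run:
```python
from h import *
a=cv2.imread('pics/top0.png'); b=cv2.imread('pics/scene0.png')
f=lambda i,x,y,w,h:cv2.convertScaleAbs(cv2.resize(i[y:y+h,x:x+w],(400,300),interpolation=cv2.INTER_NEAREST),alpha=1.3)
cv2.imwrite('pics/crop1.png',np.vstack([np.hstack([f(a,150,170,120,90),f(a,310,215,80,60)]),np.hstack([f(b,270,200,120,90),f(b,190,180,60,45)])]))
```

```text
(no output)
```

View pics/crop1.png

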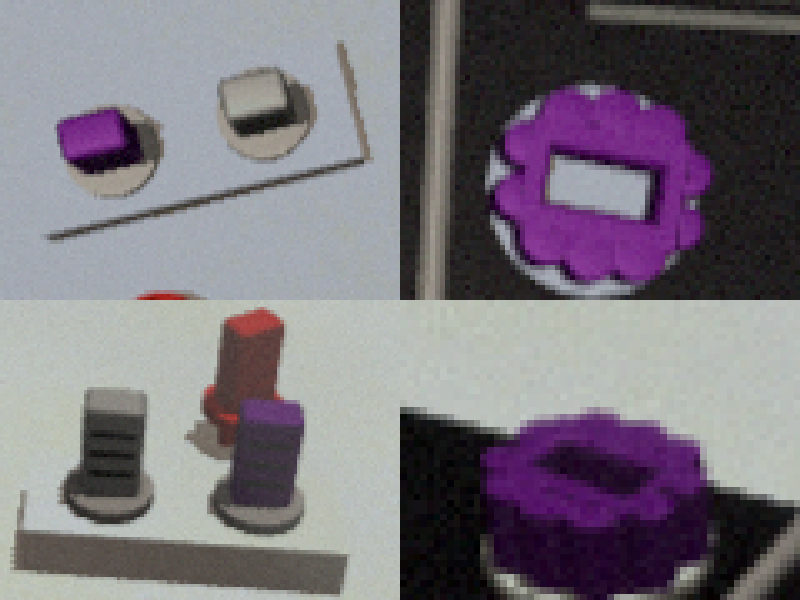

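```bash
cat >> h.py <<'E'
from scipy.optimize import minimize
def pmask(im,roi,smin=60):
    h=cv2.cvtColor(cv2.GaussianBlur(im,(3,3),0),cv2.COLOR_RGB2HSV).astype(int)
    m=((h[...,0]>130)&(h[...,0]<165)&(h[...,1]>smin)).astype(np.uint8)
    k=np.zeros_like(m); x,y,w,hh=roi; k[y:y+hh,x:x+w]=m[y:y+hh,x:x+w]
    n,l,st,_=cv2.connectedComponentsWithStats(k); return (l==1+np.argmax(st[1:,4])).astype(np.uint8)
def boxpts(p,sx,sy,z0,z1):
    c,s=np.cos(p[2]),np.sin(p[2]); 
    return np.array([[p[0]+c*a-s*b,p[1]+s*a+c*b,z] for a in(-sx/2,sx/2) for b in(-sy/2,sy/2) for z in(z0,z1)])
def render(c,P,sh):
    S=16; q=np.round(topix(c,P)*S).astype(np.int32)
    m=np.zeros(sh,np.uint8); cv2.fillConvexPoly(m,cv2.convexHull(q.reshape(-1,1,2)),255,cv2.LINE_AA,4); return m/255.
def fit(cs,ms,p0,sx,sy,z0,z1):
    f=lambda p:sum(np.abs(render(c,boxpts((p[0],p[1],p[2]/50),sx,sy,z0,z1),m.shape)-m).sum()/m.sum() for c,m in zip(cs,ms))
    best=None
    for a in(-.3,0,.3):
        s=np.array([p0[0],p0[1],(p0[2]+a)*50]); r=minimize(f,s,method='Nelder-Mead',options=dict(initial_simplex=np.vstack([s,s+[8,0,0],s+[0,8,0],s+[0,0,8]]),xatol=.05,fatol=1e-4))
        if best is None or r.fun<best.fun: best=r
    return np.r_[best.x[:2],best.x[2]/50],best.fun
E
python3 - <<'E'
from h import *
T=shot('top');S=shot('scene')
mt=pmask(T['image'],(160,195,35,35));ms=pmask(S['image'],(332,222,38,50),35)
print(mt.sum(),ms.sum())
for cs,mm in(([T],[mt]),([S],[ms]),([T,S],[mt,ms])):
    print('key',fit(cs,mm,(561,257,-1.3),36,24,40,104))
g=pmask(T['image'],(320,225,60,55)); n=cv2.findContours(g,cv2.RETR_CCOMP,cv2.CHAIN_APPROX_NONE)
print([len(c) for c in n[0]])
hole=max([c for c,h in zip(n[0],n[1][0]) if h[3]>=0],key=len)
r=cv2.minAreaRect(hole); print(r)
P=np.array([toworld(T,q,56) for q in cv2.boxPoints(r)]); print(P.round(1)); c=P.mean(0); print('slot top',c, [np.linalg.norm(P[i]-P[i-1]) for i in(1,2)])
for i in (1,2): d=P[i]-P[i-1]; print(np.arctan2(d[1],d[0]))
print('knob outline',toworld(T,cv2.minEnclosingCircle(max(n[0],key=len))[0],50))
# rack edge in the top picture and grey key
a=toworld(T,(165,240),10);b=toworld(T,(259,217),10);print('rack yaw',np.arctan2(*(b-a)[[1,0]]))
# dark slot in scene
h=S['image'].astype(int); print(models.mark_of('lock_slot','scene')[0], topix(S,c))
E
```

```text
367 440
key (array([567.00460994, 261.30411813,  -1.65095131]), np.float64(0.30765614147566384))
key (array([565.15787291, 261.42689919,  -1.45764224]), np.float64(0.61475935828877))
key (array([567.58666657, 261.20003244,  -1.46544423]), np.float64(0.9421164279434836))
[135, 56]
((349.4038391113281, 251.98077392578125), (22.35723876953125, 11.178619384765625), 11.309932708740234)
[[492.7 -32.8  56. ]
 [513.2 -36.9  56. ]
 [505.7 -78.   56. ]
 [485.2 -73.7  56. ]]
slot top [499.20524783 -55.35273583  56.        ] [np.float64(20.978487375680473), np.float64(41.727886091531)]
-0.1967238417559069
-1.752202260776923
knob outline [500.43140507 -57.34242635  50.        ]
rack yaw -1.3110545490506147
{'point': [219.7, 203.9], 'confidence': 0.6} [[219.64089067 203.49134786]]
```

Run:
```python
from h import *
T=shot('top');S=shot('scene')
mt=pmask(T['image'],(160,195,35,35),45);ms=pmask(S['image'],(332,222,38,50),35)
out=[]
for c,m,(x,y,w,h),p in((T,mt,(150,170,120,90),(566,261,-1.31)),(S,ms,(300,200,90,90),(566,261,-1.31))):
    K=5; im=cv2.resize(c['image'][y:y+h,x:x+w,::-1],None,fx=K,fy=K,interpolation=cv2.INTER_NEAREST).copy()
    pr=lambda P:((topix(c,P)-[x,y]+.5)*K).astype(int)
    B=pr(boxpts(p,36,24,40,104))
    for i in range(8):
        for j in(1,2,4):
            if not i&j: cv2.line(im,B[i].tolist(),B[i|j].tolist(),(0,255,0),1)
    th=np.linspace(0,6.283,60); cv2.polylines(im,[pr(np.c_[p[0]+27*np.cos(th),p[1]+27*np.sin(th),40+0*th])],True,(255,255,0),1)
    cs=cv2.findContours(cv2.resize(m[y:y+h,x:x+w],None,fx=K,fy=K,interpolation=cv2.INTER_NEAREST),0,1)[0]
    cv2.drawContours(im,cs,-1,(0,0,255),1); out.append(im[:, :400])
cv2.imwrite('pics/ov.png',np.hstack([o[:450] for o in out]))
```

```text
(no output)
```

View pics/ov.png

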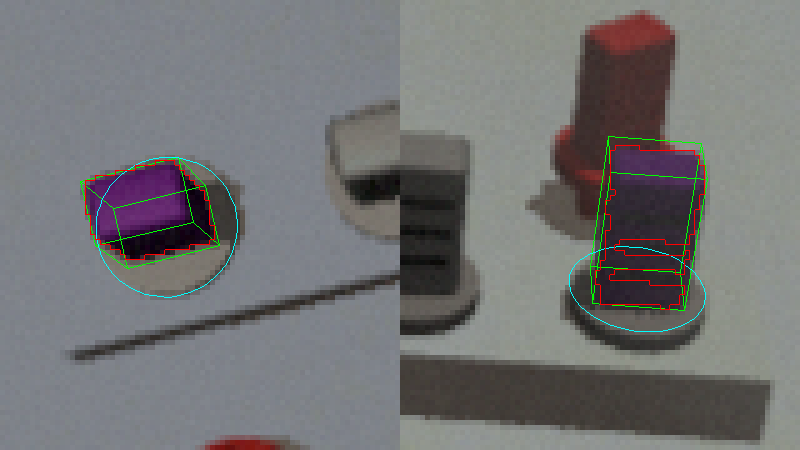

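Run:
```python
from h import *
T=shot('top');S=shot('scene')
mt=pmask(T['image'],(160,195,35,35),45);ms=pmask(S['image'],(332,222,38,50),35)
def hull(m):
    o=np.zeros_like(m); cv2.fillConvexPoly(o,cv2.convexHull(cv2.findNonZero(m)),1); return o
for cs,mm in(([T],[hull(mt)]),([S],[hull(ms)]),([T,S],[hull(mt),hull(ms)])):
    print('key',fit(cs,mm,(561,257,-1.3),36,24,40,104))
# yaw of the rack edge by dark pixels
g=cv2.cvtColor(T['image'],cv2.COLOR_RGB2GRAY).astype(int); pts=[]
for x in range(170,256):
    y0=int(240-(x-165)*23/94); col=g[y0-5:y0+6,x]; w=np.clip(col.max()-20-col,0,None); pts.append((x,(w*np.arange(y0-5,y0+6)).sum()/max(w.sum(),1)))
l=cv2.fitLine(np.float32(pts),cv2.DIST_HUBER,0,.01,.01).ravel(); print(l)
a=toworld(T,l[2:]-40*l[:2],16);b=toworld(T,l[2:]+40*l[:2],16);print('rack yaw',np.arctan2(*(b-a)[[1,0]]))
gm=models.mark_of('grey_key','top')[0];gs=models.mark_of('grey_key','scene')
for t in('purple_key','grey_key'):
    for c,n in((T,'top'),(S,'scene')): print(t,n,[toworld(c,d['point'],72).round(1) for d in models.mark_of(t,n)[:2]])
```

```text
key (array([567.02968425, 260.9711631 ,  -1.43264172]), np.float64(0.20567850902737336))
key (array([564.36906475, 261.52632927,  -1.4506721 ]), np.float64(0.19506343713956167))
key (array([567.16641719, 261.30227279,  -1.43900283]), np.float64(0.40634882025028995))
[  0.9705498   -0.24090049 203.9        231.21828   ]
rack yaw -1.3077353486976522
purple_key top [array([565.6, 258.1,  72. ]), array([454.9, 229.4,  72. ])]
purple_key scene [array([473.9, 230.8,  72. ]), array([557.4, 257.2,  72. ])]
grey_key top [array([588.4, 177. ,  72. ])]
grey_key scene [array([585.7, 176.5,  72. ])]
```

The key is at about (566, 260.5) with yaw about -1.32, and the slot is at (499, -55) with yaw 1.389. I'm moving over the key at the present height.

Emit:
{"op": "jog_arm", "data": {"commands": [[1,0.4,-0.4,0,0],[1,0.8,-0.8,0,0],[1,1,-1,0,0]]}}

```text
time_s: 1.52
eef_pos: [304.7, -437.4, 227.7]
eef_rot: [0.978, 0.208, 0.0, -0.0]
contact_force: [-0.1, -0.3, -0.6]
gripper_width: 94.0
```

Emit:
{"op": "jog_arm", "data": {"commands": [[1,0.4,-0.4,0,0],[1,0.8,-0.8,0,0],[1,1,-1,0,0]]}}

```text
time_s: 1.9
eef_pos: [355.5, -305.5, 227.7]
eef_rot: [0.978, 0.208, 0.0, 0.0]
contact_force: [-0.6, -0.0, -0.0]
gripper_width: 94.0
```

Emit:
{"op": "jog_arm", "data": {"commands": [[1,0.4,-0.4,0,0],[1,0.8,-0.8,0,0],[1,1,-1,0,0]]}}

```text
time_s: 2.28
eef_pos: [406.5, -173.6, 227.7]
eef_rot: [0.978, 0.208, 0.0, 0.0]
contact_force: [0.1, -0.6, 0.2]
gripper_width: 93.9
```

Emit:
{"op": "jog_arm", "data": {"commands": [[1,0.4,-0.4,0,0],[1,0.8,-0.8,0,0],[1,1,-1,0,0]]}}

```text
time_s: 2.65
eef_pos: [457.5, -41.5, 227.7]
eef_rot: [0.978, 0.208, 0.0, -0.0]
contact_force: [0.4, 0.2, 0.4]
gripper_width: 93.9
```

Emit:
{"op": "jog_arm", "data": {"commands": [[1,0.4,-0.4,0,0],[1,0.8,-0.8,0,0],[1,1,-1,0,0]]}}

```text
time_s: 3.02
eef_pos: [508.3, 90.6, 227.6]
eef_rot: [0.978, 0.208, 0.0, -0.0]
contact_force: [-0.5, -0.1, 0.6]
gripper_width: 93.9
```

Emit:
{"op": "jog_arm", "data": {"commands": [[1,0.4,-0.4,0,-0.11],[1,0.8,-0.8,0,-0.22],[1,1,-1,0,-0.33],[1,1,-1,0,-0.44],[1,1,-1,0,-0.55]]}}

```text
time_s: 3.65
eef_pos: [558.9, 219.9, 227.3]
eef_rot: [0.8, 0.6, -0.0, -0.0]
contact_force: [-0.5, 0.3, -0.2]
gripper_width: 93.6
```

Emit:
{"op": "jog_arm", "data": {"commands": [[1,0,0,0,-0.11],[1,0,0,0,-0.22],[1,0,0,0,-0.344],[1,0,0,0,-0.344]]}}

```text
time_s: 4.15
eef_pos: [559.0, 219.3, 227.4]
eef_rot: [0.614, 0.789, 0.0, -0.0]
contact_force: [0.2, -0.0, 0.8]
gripper_width: 94.2
```

```bash
cat >> h.py <<'E'
def go(target,yaw,n=''):
    s=monitor.observe(); r=R.from_quat(s['eef_rot']); d=r.inv().apply(np.array(target)-s['eef_pos'])/100
    M=r.as_matrix(); y=np.arctan2(M[1,0],M[0,0]); e=(yaw-y+np.pi/2)%np.pi-np.pi/2
    print(n,'shift',d.round(3),'roll',round(-e/(np.pi/2),3),'tool yaw',round(y,3),'q',np.round(s['q'],2),'w',round(float(s['gripper_width']),1),s['time_s'])
E
python3 - <<'E'
from h import *
go([566,260.5,75],-1.32)
T=shot('top','t1');S=shot('scene','s1')
a=T['image'][150:290,110:300];b=S['image'][130:320,230:420]
cv2.imwrite('pics/c2.png',np.hstack([cv2.resize(i,(400,400))[:,:,::-1] for i in(a,b)]))
E
```

```text
shift [0.382 0.169 1.524] roll -0.002 tool yaw 1.819 q [ 0.17  0.49 -0.8   1.66  0.38  1.16 -0.48] w 94.2 4.15
```

View pics/c2.png

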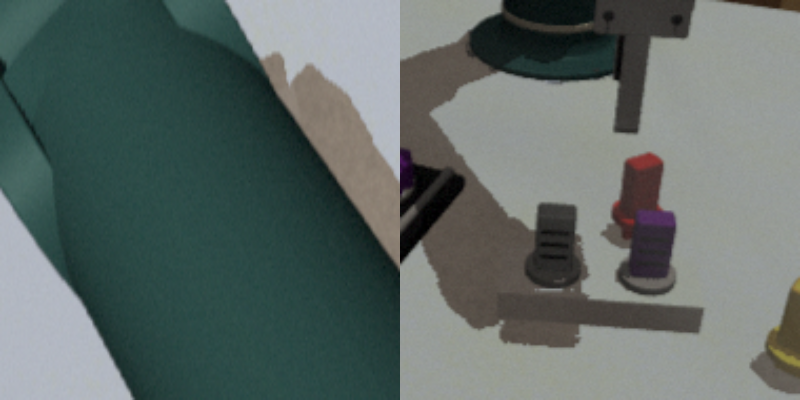

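The arm now hides the key from the top view. The scene view shows the key upright and the path clear. I'll shift over it and descend.

Emit:
{"op": "jog_arm", "data": {"commands": [[1,0.38,0.17,0.2,0],[1,0.38,0.17,0.6,0],[1,0.38,0.17,0.85,0],[1,0.38,0.17,0.85,0]]}}

```text
time_s: 4.75
eef_pos: [565.3, 260.2, 141.1]
eef_rot: [0.615, 0.789, -0.001, -0.001]
contact_force: [-1.1, -0.1, 0.1]
gripper_width: 94.0
```

Run:
```python
from h import *
go([566,260.5,75],-1.32)
S=shot('scene','s2')
cv2.imwrite('pics/c3.png',cv2.resize(S['image'][150:300,260:430],(680,600))[:,:,::-1])
```

```text
shift [0.001 0.009 0.661] roll -0.003 tool yaw 1.818 q [ 0.05  0.62 -0.75  1.68  0.47  1.04 -0.6 ] w 94.0 4.75
```

View pics/c3.png

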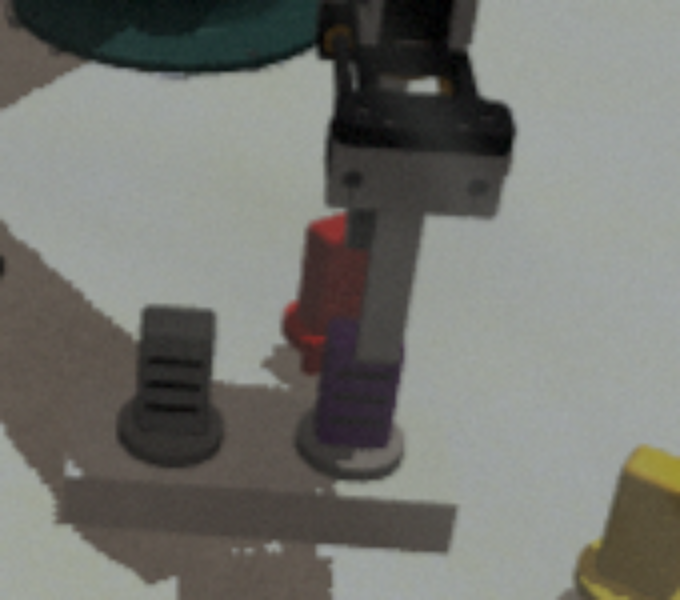

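Run:
```python
from h import *
S=shot('scene'); s=monitor.observe(); M=R.from_quat(s['eef_rot']).as_matrix(); p=s['eef_pos']
y=M[:,1]*np.sign(M[0,1]); print(y)
for o in(47,60): 
    c=p+y*o+M[:,2]*22; print(o,[topix(S,c+M[:,0]*e).round(1) for e in(-8,0,8)])
k=lambda X:((topix(S,X)-[260,150])*4).round(0).tolist()
print('crop px key box',k(boxpts((566,260.5,-1.32),36,24,40,104)))
for o in(47,60): 
    c=p+y*o+M[:,2]*22; print('crop tip',k(np.array([c+M[:,0]*e for e in(-8,8)])))
```

```text
[9.69500021e-01 2.45090004e-01 7.73831243e-04]
47 [array([[348.9, 237.8]]), array([[353.4, 238.1]]), array([[357.9, 238.5]])]
60 [array([[349.2, 242.1]]), array([[353.8, 242.4]]), array([[358.4, 242.8]])]
crop px key box [[381.0, 416.0], [399.0, 312.0], [385.0, 446.0], [402.0, 341.0], [310.0, 411.0], [324.0, 307.0], [311.0, 441.0], [325.0, 335.0]]
crop tip [[355.0, 351.0], [391.0, 354.0]]
crop tip [[357.0, 368.0], [393.0, 371.0]]
```

The seen fingertip matches the calibration; the key is about 2 mm further along tool +x. I'll descend and grip.

Emit:
{"op": "jog_arm", "data": {"commands": [[1,0.02,0.01,0.3,0],[1,0.02,0.01,0.55,0],[1,0.02,0.01,0.66,0],[1,0.02,0.01,0.66,0]]}}

```text
time_s: 5.35
eef_pos: [566.8, 262.8, 77.1]
eef_rot: [0.614, 0.789, 0.0, 0.0]
contact_force: [0.7, -0.7, 1.5]
gripper_width: 93.9
```

Emit:
{"op": "jog_arm", "data": {"commands": [[-0.3,0,0,0,0],[-0.6,0,0,0,0],[-1,0,0,0,0],[-1,0,0,0,0],[-1,0,0,0,0]], "force": 30}}

```text
time_s: 5.98
eef_pos: [566.5, 262.7, 76.5]
eef_rot: [0.614, 0.79, 0.0, -0.0]
contact_force: [-0.3, -0.3, -0.9]
gripper_width: 47.4
```

Emit:
{"op": "jog_arm", "data": {"commands": [[-1,0,0,0,0],[-1,0,0,0,0],[-1,0,0,0,0],[-1,0,0,0,0]]}}

```text
time_s: 6.48
eef_pos: [566.5, 262.7, 76.4]
eef_rot: [0.614, 0.79, -0.0, -0.0]
contact_force: [-0.4, -0.3, -1.1]
gripper_width: 23.8
```

Emit:
{"op": "jog_arm", "data": {"commands": [[-1,0,0,-0.05,0],[-1,0,0,-0.15,0],[-1,0,0,-0.35,0],[-1,0,0,-0.65,0],[-1,0,0,-1,0]]}}

```text
time_s: 7.1
eef_pos: [566.4, 262.8, 178.5]
eef_rot: [0.614, 0.79, 0.0, -0.0]
contact_force: [-0.4, -0.3, -1.5]
gripper_width: 23.9
```

Run:
```python
from h import *
go([499.2,-55.4,176],1.389)
print(monitor.observe()['contact_force'])
S=shot('scene','s3')
cv2.imwrite('pics/c4.png',cv2.resize(S['image'][120:300,250:430],(600,600))[:,:,::-1])
```

```text
shift [-2.917 -1.437  0.025] roll 0.275 tool yaw 1.82 q [ 0.07  0.58 -0.77  1.64  0.44  1.1  -0.58] w 23.9 7.1
[-0.37379272 -0.29232977 -1.5457983 ]
```

View pics/c4.png

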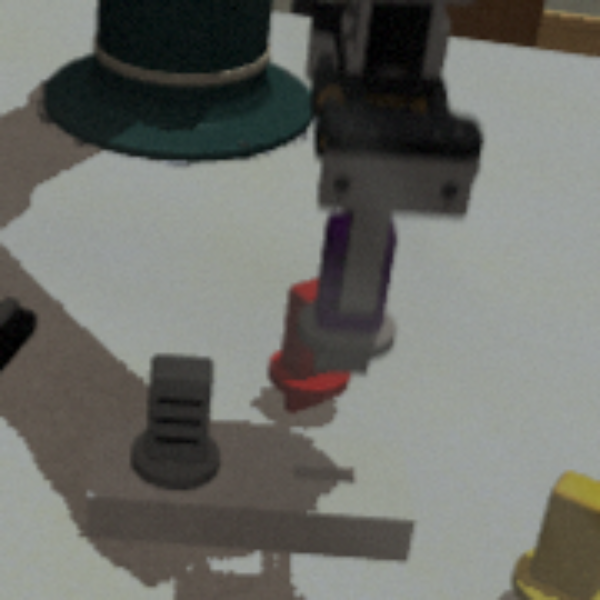

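Run:
```python
from h import *
S=shot('scene'); s=monitor.observe(); M=R.from_quat(s['eef_rot']).as_matrix(); p=s['eef_pos']
k=lambda X:((topix(S,X)-[250,120]+.5)*600/180).round(0).tolist()
o=p[2]-4.4
for dx in(0,-4,-8):
    c=p+M[:,0]*dx; B=boxpts((c[0],c[1],1.82),36,24,o-32,o+32); th=np.linspace(0,6.283,60)
    C=np.array(k(np.c_[c[0]+27*np.cos(th),c[1]+27*np.sin(th),0*th+o-40])); D=k(boxpts((c[0],c[1],1.82),30,8,o-64,o-40))
    print(dx,'handle',k(B),'collar',C.min(0),C.max(0),'blade',D)
c=p+M[:,2]*22
y=M[:,1]*np.sign(M[0,1])
print('tip',[k(np.array([c+y*w+M[:,0]*e for e in(-8,8)])) for w in(12,25)])
```

```text
0 handle [[320.0, 324.0], [334.0, 221.0], [318.0, 301.0], [332.0, 200.0], [386.0, 328.0], [404.0, 226.0], [382.0, 305.0], [399.0, 204.0]] collar [301. 301.] [399. 354.] blade [[318.0, 364.0], [323.0, 328.0], [317.0, 356.0], [322.0, 321.0], [371.0, 368.0], [377.0, 332.0], [370.0, 360.0], [376.0, 324.0]]
-4 handle [[312.0, 323.0], [326.0, 221.0], [311.0, 300.0], [324.0, 199.0], [379.0, 328.0], [396.0, 225.0], [375.0, 305.0], [392.0, 204.0]] collar [294. 300.] [391. 353.] blade [[311.0, 363.0], [316.0, 328.0], [310.0, 355.0], [315.0, 320.0], [364.0, 367.0], [370.0, 332.0], [363.0, 359.0], [369.0, 324.0]]
-8 handle [[305.0, 323.0], [319.0, 220.0], [304.0, 300.0], [317.0, 199.0], [371.0, 327.0], [388.0, 225.0], [368.0, 304.0], [384.0, 203.0]] collar [287. 300.] [384. 353.] blade [[304.0, 363.0], [308.0, 327.0], [303.0, 355.0], [308.0, 320.0], [357.0, 367.0], [363.0, 331.0], [356.0, 359.0], [362.0, 323.0]]
tip [[[342.0, 303.0], [371.0, 305.0]], [[343.0, 316.0], [373.0, 318.0]]]
```

The key is held upright, sitting about -1.5 mm along tool x. I'm carrying it up and over to the lock.

Emit:
{"op": "jog_arm", "data": {"commands": [[-1,-0.1,-0.05,-0.2,0],[-1,-0.37,-0.18,-0.3,0],[-1,-0.67,-0.33,-0.3,0],[-1,-0.97,-0.48,-0.3,0]]}}

```text
time_s: 7.7
eef_pos: [543.4, 155.1, 207.1]
eef_rot: [0.614, 0.789, -0.0, 0.0]
contact_force: [0.7, 0.7, -1.9]
gripper_width: 24.1
```

Emit:
{"op": "jog_arm", "data": {"commands": [[-1,-0.33,-0.16,0,0.05],[-1,-0.65,-0.32,0,0.12],[-1,-0.97,-0.48,0,0.2],[-1,-0.97,-0.48,0,0.275],[-1,-0.97,-0.48,0,0.275]]}}

```text
time_s: 8.32
eef_pos: [521.1, 50.4, 207.1]
eef_rot: [0.769, 0.64, -0.0, 0.0]
contact_force: [0.8, 0.6, -1.5]
gripper_width: 23.7
```

Run:
```python
from h import *
go([499.5,-54,176],1.389)
```

```text
shift [-1.066 -0.022  0.311] roll -0.001 tool yaw 1.388 q [ 0.45  0.34 -0.73  1.87  0.26  1.03 -0.57] w 23.7 8.325
```

Emit:
{"op": "jog_arm", "data": {"commands": [[-1,-0.3,-0.01,0,0],[-1,-0.65,-0.02,0,0],[-1,-1,-0.02,0.1,0],[-1,-1,-0.02,0.3,0]]}}

```text
time_s: 8.82
eef_pos: [501.1, -49.4, 176.7]
eef_rot: [0.769, 0.64, -0.0, 0.001]
contact_force: [0.0, 0.2, -2.7]
gripper_width: 23.8
```

Emit:
{"op": "jog_arm", "data": {"commands": [[-1,-0.066,0,0.1,0],[-1,-0.066,0,0.3,0],[-1,-0.066,0,0.3,0]]}}

```text
time_s: 9.2
eef_pos: [499.4, -53.1, 145.8]
eef_rot: [0.768, 0.641, -0.001, -0.001]
contact_force: [0.3, 0.2, -1.8]
gripper_width: 23.8
```

Run:
```python
from h import *
go([499.5,-54,101],1.389)
S=shot('scene','s4')
cv2.imwrite('pics/c5.png',cv2.resize(S['image'][110:260,150:300],(600,600))[:,:,::-1])
k=lambda X:((topix(S,X)-[150,110]+.5)*4).round(0).tolist()
s=monitor.observe(); M=R.from_quat(s['eef_rot']).as_matrix(); c=s['eef_pos']-1.5*M[:,0]; o=c[2]-4.4
print('blade',k(boxpts((c[0],c[1],1.389),30,8,o-64,o-40))); print('slot',k(boxpts((499.2,-55.4,1.389),42,20,24,56)))
```

```text
shift [-0.009  0.003  0.448] roll 0.001 tool yaw 1.39 q [ 0.6   0.37 -0.66  1.97  0.29  0.89 -0.39] w 23.8 9.2
blade [[254.0, 340.0], [252.0, 303.0], [263.0, 334.0], [260.0, 297.0], [296.0, 354.0], [294.0, 317.0], [305.0, 348.0], [302.0, 311.0]]
slot [[245.0, 419.0], [241.0, 373.0], [266.0, 404.0], [262.0, 359.0], [302.0, 440.0], [299.0, 394.0], [322.0, 424.0], [320.0, 378.0]]
```

View pics/c5.png

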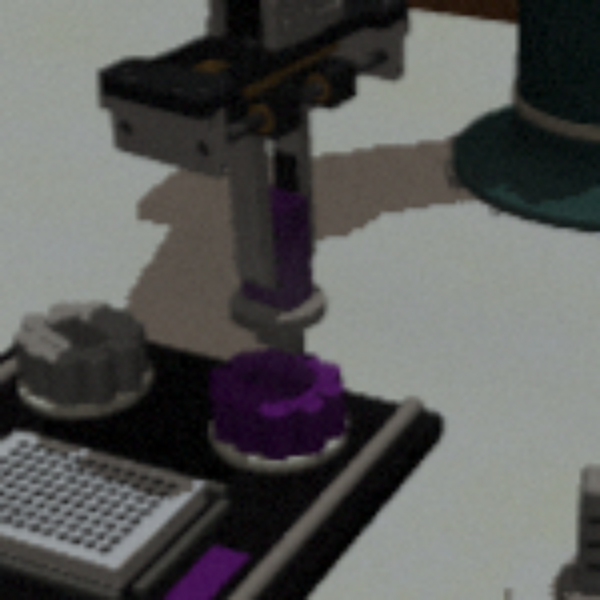

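The blade sits over the slot as predicted, so I'll lower in steps.

Emit:
{"op": "jog_arm", "data": {"commands": [[-1,0,0,0.1,0],[-1,-0.01,0,0.2,0],[-1,-0.01,0,0.27,0],[-1,-0.01,0,0.34,0],[-1,-0.01,0,0.34,0]]}}

```text
time_s: 9.88
eef_pos: [499.6, -54.3, 112.0]
eef_rot: [0.769, 0.64, -0.0, -0.0]
contact_force: [-0.5, 0.3, -1.9]
gripper_width: 24.0
```

Emit:
{"op": "jog_arm", "data": {"commands": [[-1,0,0,0.03,0],[-1,0,0,0.06,0],[-1,0,0,0.08,0],[-1,0,0,0.08,0]]}}

```text
time_s: 10.38
eef_pos: [499.8, -54.4, 104.3]
eef_rot: [0.769, 0.64, -0.0, -0.0]
contact_force: [0.7, 0.1, -1.5]
gripper_width: 24.0
```

Emit:
{"op": "jog_arm", "data": {"commands": [[-1,0,0,0.02,0],[-1,0,0,0.03,0],[-1,0,0,0.03,0]]}}

```text
time_s: 10.75
eef_pos: [499.8, -54.4, 101.4]
eef_rot: [0.769, 0.64, -0.0, -0.0]
contact_force: [-0.5, 0.8, -1.7]
gripper_width: 23.9
```

Emit:
{"op": "jog_arm", "data": {"commands": [[-1,0,0,0.01,0],[-1,0,0,0.01,0]]}}

```text
time_s: 11.0
eef_pos: [499.9, -54.4, 100.4]
eef_rot: [0.769, 0.64, -0.0, -0.0]
contact_force: [-0.1, 0.2, -1.9]
gripper_width: 23.8
```

Emit:
{"op": "jog_arm", "data": {"commands": [[-1,0,0,0.01,0],[-1,0,0,0.01,0]]}}

```text
time_s: 11.25
eef_pos: [500.0, -54.4, 100.2]
eef_rot: [0.769, 0.64, -0.0, 0.0]
contact_force: [-7.3, 0.5, 18.9]
gripper_width: 23.9
```

The force rose to 19 N just at the home height, so the collar is on the knob. I'll ease off the press, then open.

Emit:
{"op": "jog_arm", "data": {"commands": [[-1,0,0,-0.007,0],[-1,0,0,-0.007,0]]}}

```text
time_s: 11.5
eef_pos: [500.0, -54.4, 100.3]
eef_rot: [0.769, 0.64, 0.0, 0.0]
contact_force: [-0.8, 0.0, 5.5]
gripper_width: 23.9
```

Emit:
{"op": "jog_arm", "data": {"commands": [[-0.4,0,0,-0.007,0],[-0.3,0,0,-0.007,0],[-0.1,0,0,-0.007,0],[0,0,0,-0.007,0],[0,0,0,-0.007,0]]}}

```text
time_s: 12.12
eef_pos: [499.9, -54.4, 100.8]
eef_rot: [0.769, 0.64, 0.0, -0.0]
contact_force: [0.0, -0.0, -0.1]
gripper_width: 47.0
```

Run:
```python
from h import *
print(monitor.observe()['gripper_width'])
S=shot('scene','s5')
cv2.imwrite('pics/c6.png',cv2.resize(S['image'][130:260,150:280],(600,600))[:,:,::-1])
k=lambda X:((topix(S,X)-[150,130]+.5)*600/130).round(0).tolist()
th=np.linspace(0,6.283,60)
for z in(56,64): C=np.array(k(np.c_[499.4+27*np.cos(th),-55.7+27*np.sin(th),0*th+z])); print('collar',z,C.min(0),C.max(0))
print('handle',k(boxpts((499.4,-55.7,1.389),36,24,64,128)))
```

```text
47.02814720010447
collar 56 [269. 315.] [376. 370.]
collar 64 [268. 301.] [376. 356.]
handle [[279.0, 328.0], [270.0, 215.0], [308.0, 308.0], [300.0, 196.0], [336.0, 348.0], [329.0, 234.0], [365.0, 328.0], [359.0, 214.0]]
```

View pics/c6.png

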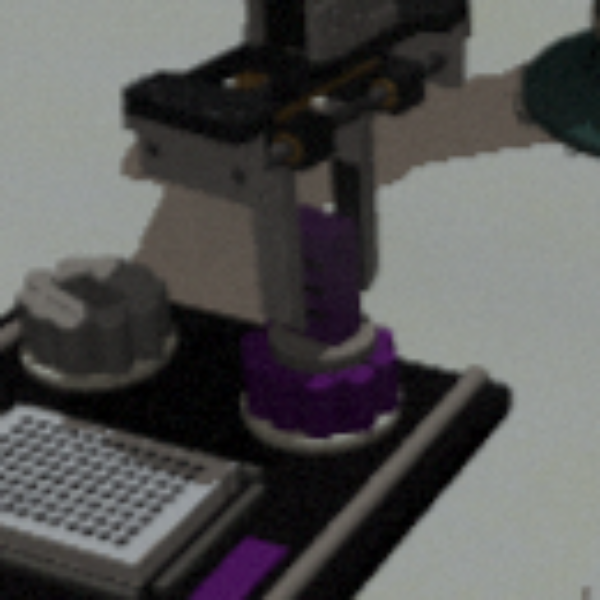

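The key stands upright with its collar flat on the knob: the collar is at about x 270–377, y up to about 370, as predicted. Retreating straight up.

Emit:
{"op": "jog_arm", "data": {"commands": [[0,0,0,-0.1,0],[0,0,0,-0.4,0],[0,0,0,-0.7,0],[0,0,0,-1,0]]}}

```text
time_s: 12.68
eef_pos: [499.8, -54.3, 202.5]
eef_rot: [0.769, 0.64, 0.0, 0.0]
contact_force: [-0.3, 0.8, -0.5]
gripper_width: 46.7
```

Emit:
{"op": "jog_arm", "data": {"commands": [[0,0,0,-0.4,0],[0,0.5,0,-0.4,0],[0,1,0,-0.4,0]]}}

```text
time_s: 13.05
eef_pos: [518.4, 44.7, 242.1]
eef_rot: [0.769, 0.639, 0.0, 0.001]
contact_force: [0.8, -0.8, -0.7]
gripper_width: 46.8
```

Emit:
{"op": "jog_arm", "data": {"commands": [[0,0.5,0,0,0],[0,1,0,0,0],[0,1,0,0,0]]}}

```text
time_s: 13.42
eef_pos: [535.7, 146.4, 241.6]
eef_rot: [0.767, 0.642, 0.001, -0.001]
contact_force: [0.0, -1.0, -0.5]
gripper_width: 46.9
```

Run:
```python
from h import *
S=shot('scene','s6');T=shot('top','t6')
a=cv2.resize(T['image'][140:300,290:470],(400,400));b=cv2.resize(S['image'][120:320,90:380],(400,400))
cv2.imwrite('pics/c7.png',np.hstack([a,b])[:,:,::-1])
m=pmask(S['image'],(200,165,40,65),35)
for t,n,c in(('purple_key','scene',S),('purple_key','top',T)): print(t,n,[(toworld(c,d['point'],96).round(1),round(d['confidence'],2)) for d in models.mark_of(t,n)[:3]])
print([(toworld(S,d['point'],72).round(1),d['confidence']) for d in models.mark_of('grey_key','scene')[:2]])
print([(toworld(T,d['point'],18).round(1),d['confidence']) for d in models.mark_of('microplate','top')[:2]], monitor.observe()['time_s'])
```

```text
purple_key scene [(array([492. , -55.1,  96. ]), 0.94), (array([517.7, 242.7,  96. ]), 0.81), (array([647.9, 398.4,  96. ]), 0.63)]
purple_key top [(array([595.5, 392.3,  96. ]), 0.93), (array([503.7, -51.8,  96. ]), 0.92), (array([459.3, 227.7,  96. ]), 0.82)]
[(array([580.3, 183.6,  72. ]), 0.58)]
[(array([ 615.6, -125.3,   18. ]), 0.76)] 13.725
```

View pics/c7.png

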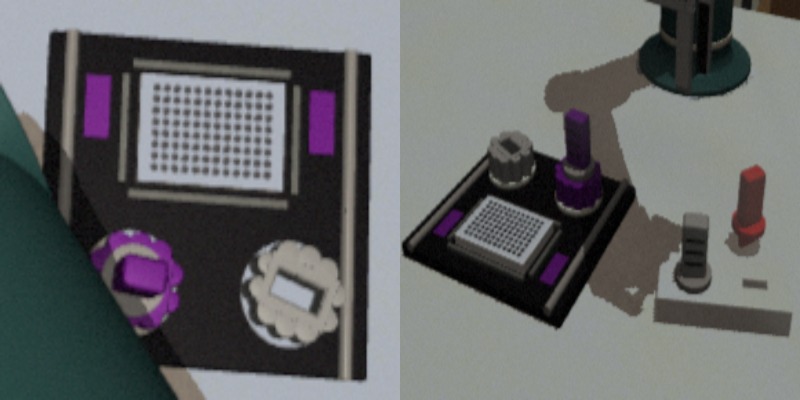

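The key stands upright in the purple knob, the grey key is still in the rack, and the microplate is in its nest. The robot is clear of everything, so I'm handing in.

```bash
python3 -c "
from h import *
print(ticket.sign_off())"
```

```text
the job is handed in; nothing more can be done
None
```

The purple key is standing by itself in the slot of the purple knob, and I handed the job in at about 13.7 s of the 38 s allowed. I lifted it out of the rack, carried it over, and lowered it in the grip until it seated. Then I eased off, opened the gripper and backed away.

- **Seating:** contact came at the expected home height, with the tool at z 100.4 mm and a peak reading of about 19 N. The reading fell to zero after release.
- **Final pictures:** both cameras show the key upright with its collar on the knob, the grey key still in the rack and the microplate in its nest. The arm partly covered the knob's edge in the top view.
- **Disagreements:** before the grasp, the two cameras and the trained networks differed by up to about 10 mm on the key's position, and my outline fit differed from the rack by about 7° on its angle. I used the rack's angle; the grip closed cleanly at 24 mm. At the end the two cameras still differ by about 12 mm on the key's position, one on each side of the slot centre.

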